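# Clamp a printed lid with a wing screw

### The job

The printed lid lies in its clamping fixture and has to be clamped. With a fingertip, push the yellow post of the blue strap until the strap lies across the lid against its stop, and after that turn the loose orange wing screw clockwise (seen from above) with repeated fingertip strokes on its wings until it is fully home at its stop. Only push, do not lift anything: the lid stays where it lies, the strap stays across it, the things around are left alone, and the robot ends clear of everything.

Things in the scene. Friction and masses are not known exactly. Their poses are not given: they have to be found in the camera images.
- fixture: Fixed black base plate 200 (x) x 260 (y) x 15 mm, turned on the table; origin under its centre, at table height. In its frame (mm): the upright axis of strap and wing screw at x 0, y -60; the lid's place centred at x 0, y 60 between four 6 mm pins 10 mm tall.
- keeper (a point): Free end of the aluminium keeper bar, fixed to the fixture: at its x 0, y -80 mm, 93 mm above the table. The bar, 16 mm wide in x, underside 86, top 100 mm above the table, runs from here to an upright of the same width at y -130 to -100. The wings pass under it but a finger does not, so a finger cannot circle all the way round.
- stud (a point): Point on the upright axis shared by strap and wing screw, 60 mm above the table, about half-way up the wings; turns with the fixture, not with the screw.
- strap (a joint): Angle (rad) of the blue strap, a bar 26 mm wide, 27 to 39 mm above the table, reaching 110 mm from the axis. At 0 it points along the fixture's -x; it grows clockwise seen from above; at 1.571 it meets its stop, pointing along the fixture's +y across the lid. Starts at -0.25 to 0.6. Needs about 1.3 N at the post; stays where it is left.
- post (a point): Yellow round post, 14 mm in diameter, that stands on the strap 95 mm from the axis, from 39 to 75 mm above the table; this point is on its centre line 57 mm above the table.
- wing (a joint): Angle (rad) of the orange wing screw; it turns in place, neither rising nor sinking. At 0 its two wings point along the fixture's +x and -x; it grows clockwise seen from above (tightening); 9.425, wings again along the fixture's x, is a hard stop: home. Starts at 0 to 4.2. Needs about 1.3 N at 27 mm from the axis; stays where it is left.
- wing_tip (a point): Outer end of one of the two equal wings of the screw, 36 mm from the axis, 61 mm above the table; turns with the screw. Wings: upright, 6 mm thick, from 49 to 73 mm above the table, opposite each other. Hub 22 mm in diameter, 39 to 74 mm above the table, with a 10 mm steel stud end up to 80 mm.
- lid: Tan printed lid, loose, 0.12 kg: flat plate 150 (x) x 120 (y) x 8 mm with cut corners, lying on the fixture plate (top 23 mm above the table), about 4 mm below the strap. Origin: centre of its underside.
- nozzle_jar: Bystander on the fixture plate: small glass jar with blue cap, 28 mm in diameter, 50 mm tall. Origin: centre of its underside.
- case: Bystander: tan printed open case 160 x 120 x 50 mm with cut corners. Origin: centre of its underside.
- spool: Bystander: spool with green filament lying flat, 170 mm in diameter, 60 mm tall. Origin: centre of its underside.
- glue: Bystander: white bottle with red cap, 44 mm in diameter, 120 mm tall. Origin: centre of its underside.
- caliper: Bystander: steel caliper lying flat, 160 mm long, 10 mm thick. Origin: underside, middle of its beam.
- scraper: Bystander: scraper lying flat beyond the fixture. Origin on the table under it.
- driver: Bystander: red-handled screwdriver lying beyond the fixture. Origin on the table under it.

How it is judged:
On the way, in this order (a step that is already met when the one before it is completed fails the run):
1. the strap lies across the lid at its stop, the wing screw not yet home (value of joint strap above 1.45 rad), for 0.2 s.
2. the wing screw is turned home (value of joint wing above 9.225 rad), for 0.2 s.
At the end, for the whole second after the job is handed in: The strap is within 0.12 rad of its stop across the lid, the wing screw within 0.2 rad of its stop and still, the lid at rest within 10 mm of where it started (value of joint strap above 1.45 rad and value of joint wing above 9.225 rad and distance of lid from where it was at the start of the episode below 0.01 m and linear speed of lid below 0.01 m/s and velocity of joint wing between -0.05 and 0.05 rad/s); the robot touches nothing.
It fails at once if the lid is lifted, or shifted more than 10 mm (distance of lid from where it was at the start of the episode above 0.01 m).
It fails at once if a bystander is moved more than 20 mm (distance of any of nozzle_jar, case, spool, glue, caliper, scraper, driver from where it was at the start of the episode above 0.02 m).
It also fails if it takes over 67 s, if anything falls off the work surface, if the arm or the gripper's body presses on something with over 40 N, if the wrist force passes 120 N, or if a joint passes its speed limit or range.

### The arm

A 7-joint arm with a two-finger parallel gripper is mounted at the origin on the work surface. World frame = base frame: x ahead of the robot, y to its left, z up, the work surface at z = 0. Lengths are in m, angles in rad, forces in N, time in s.
With the tool pointing down it reaches from about 0.4 to 0.875 m from the base axis. Payload 19.3 kg.
Tool frame: the origin (TCP) lies at the very end of the fingers, on their centre line; the grasp point (between the pads) lies 19 mm behind it; z points along the fingers, y is the line along which they close (so a half turn about z gives the same grasp; the last joint's range is limited). The gripper opens to 85 mm and grips with 20 to 120 N. Pads are 22 mm wide; open, the fingers measure 114 mm over their backs; the gripper's body (76 mm by 85 mm) begins 54 mm behind the grasp point. The pads swing forward as they close: fully open they stand 13 mm farther back than shut.
Start: joints at [1.173, 0.521, -0.036, 1.599, 0.021, 1.021, -0.113], TCP at [0.201, -0.592, 0.197] pointing down, gripper open.
Joint ranges: [-2.91, 2.91], [-0.3, 2.13], [-1.5, 1.42], [0.17, 2.43], [-1.26, 4.41], [0.16, 1.93], [-2.52, 2.52]. Speed limits (rad/s): [1.89, 1.89, 2.39, 2.39, 3.01, 3.01, 3.01].

### API

Orientations are given as [roll, pitch, yaw] about the fixed x, y, z axes, in that order (R = Rz(yaw) Ry(pitch) Rx(roll)).
In Python, from workcell import bot gives the robot as it stands.
- The arm moves only by the tool servo_tool, never from a script. Its argument "plan" is a list of rows, each a list of 7 numbers: the finger opening in cm, from 0 to 8.54, then the shift along the tool's x, y, z in cm, then the turn, a rotation vector about the tool's x, y, z in degrees. In form: [[fingers, x, y, z, wx, wy, wz], ...]. A call has 1 to 10 rows; each row is the pose to reach, as a shift and turn from the pose commanded when the call began, along the tool's axes at that moment; what a row does not reach only later rows make up. A row lasts 1/10 s, in which the tool goes at most 50 mm and 8.59 degrees, less where a joint would pass 70% of its speed; a pose out of reach is approached as far as the arm can. A call with a gripper value outside its range is refused whole. The fingers move at their own pace and stop on an object; "force" is the grip in N (left out, the last holds). Time passes only in rows, so rows that repeat a pose let the fingers close. It gives the time, the measured TCP pose, the force, the opening and the grip force at its end, in the units of the state.
- bot.observe(): the state, without advancing time (a new reading comes with each control period).
- bot.grab_frame(name): name is "scene" or "top" or "wrist"; returns a dict with "frame" (400x640x3 uint8, blue, green, red), "mtx" (3x3 intrinsics, pixels), "R" (3x3) and "t" (3): a world point X has camera coordinates R X + t; the wrist camera has in their place "T_tool_cam" (4x4, takes a point from camera to tool coordinates, whose origin is the TCP and whose axes are the flange's). Camera axes: x right, y down, z forward; pixel columns grow to the right and rows downward; lengths in m; the calibration is good to about 2 mm. The wrist camera is an equidistant fisheye: a pixel r from the principal point sees the ray r / f radians off the axis. A picture is of the moment at which its call begins: read the wrist's pose just before it. There is no depth.
- bot.job_done(): hands the job in; it is judged then, once.
The state is a dict: "clock": time; "qpos": joint angles; "qd": joint speeds; "joint_efforts": joint torques, N m; "position": TCP position; "tool_rot": TCP orientation; "force": force on the tool from outside, world axes, zero at the start; "moment": the same for the moment, N m; "grip_width": finger opening in m; "finger_force": force on a finger pad.
Only numpy, scipy, OpenCV 4.12 (cv2) and the standard library are available. Lean on these libraries where they do the work, as an engineer would, in place of code of your own. Each camera call takes 0.05 s, during which the arm holds its last target. There are 200 camera calls.

## Working session

There is one attempt and no reset: what is moved stays moved. The work goes in short steps, Python scripts to look and compute and a tool call to move; the robot and the scene stay as the last step left them, time stands still between calls to the robot, and variables do not carry over. Pictures are saved under pics/ and viewed, at most 10 in all, crops included, and the job is handed in when it is done.

Besides the shell and the picture viewer there is one more tool, called as a command line: name --pt "numbers of a row" for each row, then --argument value for the rest. servo_tool: Moves the arm, as the interface text tells. Its arguments: {"type":"object","properties":{"plan":{"type":"array","items":{"type":"array","items":{"type":"number"}}},"force":{"type":"number"}},"required":["plan"]}

```bash
mkdir -p pics; python3 - <<'E'
from workcell import bot
import cv2,pickle
s=bot.observe();print(s['clock'],s['position'],s['tool_rot'],s['grip_width'])
d={}
for n in('scene','top'):
    f=bot.grab_frame(n);d[n]=f;cv2.imwrite(f'pics/{n}0.png',f['frame'])
pickle.dump(d,open('f0.pkl','wb'))
E
```

```text
0.0 [ 0.20103886 -0.59138622  0.19641255] [-3.14042179e+00  1.04864441e-04  3.27788437e-01] 0.08559360467504398
```

View pics/top0.png

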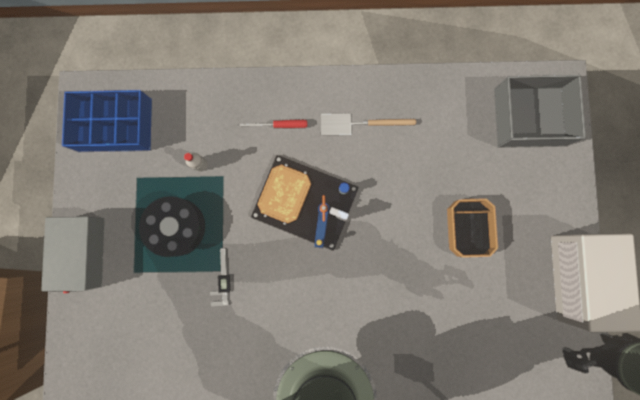

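View pics/scene0.png

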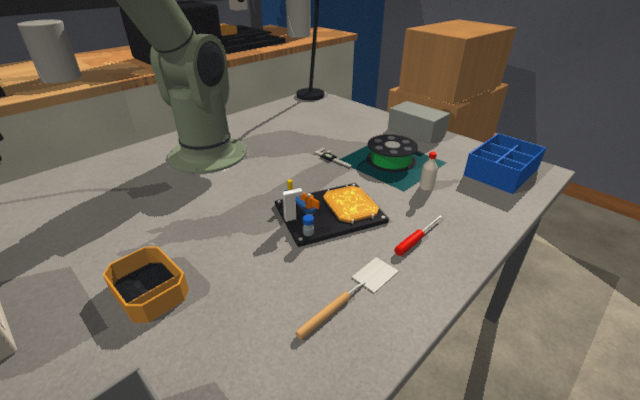

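The top view shows the fixture at about (305,203), the strap pointing down from about (322,210) to (320,243), and the keeper at (340,214). The lid is at (284,193) and the jar at (344,188). I'll enlarge both views to get exact positions.

```bash
python3 - <<'E'
import cv2,pickle,numpy as np
d=pickle.load(open('f0.pkl','rb'))
a=cv2.resize(d['top']['frame'][150:255,245:365],None,fx=5,fy=5,interpolation=cv2.INTER_CUBIC)
cv2.imwrite('pics/topc.png',a)
b=cv2.resize(d['scene']['frame'][170:250,265:395],None,fx=6,fy=6,interpolation=cv2.INTER_CUBIC)
cv2.imwrite('pics/scc.png',b)
for n in d: print(n,d[n]['mtx'].tolist(),(-d[n]['R'].T@d[n]['t']).round(3),d[n]['R'].round(3).tolist())
E
```

```text
scene [[366.39920854832866, 0.0, 322.26275898834984], [0.0, 366.39920854832866, 196.86199152840624], [0.0, 0.0, 1.0]] [ 1.119 -0.549  0.607] [[0.712, 0.702, 0.003], [0.394, -0.396, -0.83], [-0.581, 0.592, -0.558]]
top [[433.9961304454666, 0.0, 320.7349091974134], [0.0, 433.9961304454666, 196.24591430058325], [0.0, 0.0, 1.0]] [ 0.441 -0.018  1.266] [[-0.014, -1.0, -0.018], [-0.994, 0.016, -0.105], [0.105, 0.017, -0.994]]
```

View pics/topc.png

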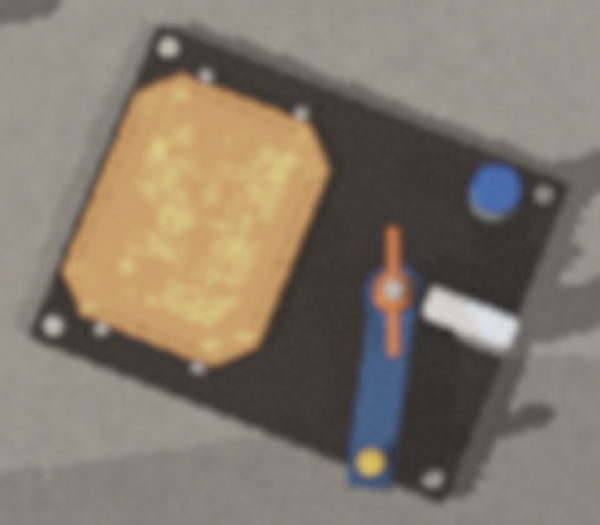

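View pics/scc.png

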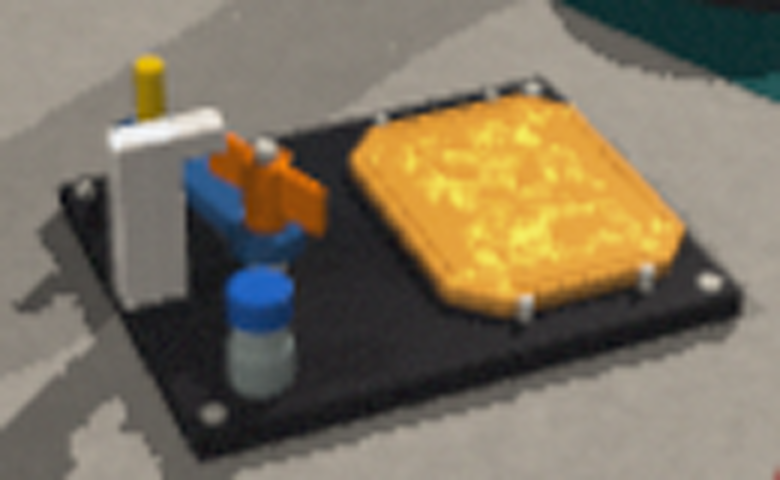

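The enlarged top crop shows the plate corners at (155,25), (568,183), (447,503) and (33,337). The stud end is at (394,290), the wing tips at (392,228) and (394,355), and the post top at (371,462). The scene crop agrees with this layout. Next step is the fixture fit.

```bash
cat > h.py <<'E'
import numpy as np,pickle
from scipy.optimize import least_squares
def proj(f,X):
    c=np.atleast_2d(X)@f['R'].T+f['t'];p=c@f['mtx'].T;return p[:,:2]/p[:,2:]
def back(f,uv,z):
    r=f['R'].T@np.linalg.solve(f['mtx'],np.array([*uv,1.]));o=-f['R'].T@f['t'];return o+r*(z-o[2])/r[2]
def rot(a):return np.array([[np.cos(a),-np.sin(a)],[np.sin(a),np.cos(a)]])
E
python3 - <<'E'
from h import *
d=pickle.load(open('f0.pkl','rb'))
F=np.array([[100,130,15],[100,-130,15],[-100,-130,15],[-100,130,15],[0,-60,80]])/1e3
T=(np.array([[155,25],[568,183],[447,503],[33,337],[394,290.]])+.5)/5-.5+[245,150]
# scene crop: right corner(+x,+y), bottom(+x,-y), left(-x,-y), back(-x,+y), stud
S=(np.array([[742,292],[203,445],[60,185],[545,77],[265,147.]])+.5)/6-.5+[265,170]
def W(p):return np.c_[F[:,:2]@rot(p[2]).T+p[:2],F[:,2]]
ft=lambda p:(proj(d['top'],W(p))-T).ravel()
fs=lambda p:(proj(d['scene'],W(p))-S).ravel()
p0=[.45,.03,-.36]
for n,f in(('top',ft),('scene',fs),('both',lambda p:np.r_[ft(p),fs(p)])):
    r=least_squares(f,p0);print(n,r.x.round(4),r.fun.round(1).tolist())
p=r.x;ax=rot(p[2])@[0,-.06]+p[:2];print('axis',ax)
g=lambda u,z:back(d['top'],(np.array(u)+.5)/5-.5+[245,150],z)[:2]
for u,z in(([371,462],.075),([392,228],.073),([394,355],.073),([394,290],.08)):
    v=rot(-p[2])@(g(u,z)-ax);print(g(u,z).round(4),'fix rel',v.round(4),np.degrees(np.arctan2(v[1],v[0])).round(1))
np.save('fix.npy',np.r_[p,ax])
E
```

```text
top [ 0.5574  0.0505 -0.3852] [0.2, -0.5, 0.6, -0.4, 0.0, 0.3, -1.1, 0.7, 0.2, -0.2]
scene [ 0.5596  0.0502 -0.3911] [1.4, 0.1, -0.7, -0.3, -0.7, 0.1, -0.3, -0.4, 0.4, 0.0]
both [ 0.5583  0.0507 -0.3876] [0.3, -0.8, 0.6, -0.5, -0.2, 0.1, -1.2, 0.2, 0.1, -0.5, 1.1, -0.3, -0.7, -0.6, -1.0, -0.1, -0.7, -0.7, 0.2, -0.2]
axis [ 0.5355948  -0.00489545]
[0.4408 0.0095] fix rel [-0.0932 -0.0226] -166.4
[ 0.5693 -0.0038] fix rel [0.0308 0.0137] 24.0
[ 0.4991 -0.0039] fix rel [-0.0342 -0.0129] -159.3
[ 0.5343 -0.0045] fix rel [-0.0013 -0.0001] -174.1
```

servo_tool --pt "0 4.5 -5 0 0 0 5" --pt "0 9 -10 0 0 0 10" --pt "0 13.5 -15 0 0 0 15" --pt "0 18 -20 0 0 0 20" --pt "0 22 -25 0 0 0 25" --pt "0 26 -30 0 0 0 30" --pt "0 30 -34 0 0 0 35" --pt "0 33 -38 0 0 0 41" --pt "0 36 -41 0 0 0 41" --pt "0 36 -41 0 0 0 41" --force 40

```text
clock: 1.1
position: [0.3913, -0.1313, 0.1971]
tool_rot: [3.142, -0.0, -0.388]
force: [1.9, -1.1, -0.1]
grip_width: -0.0004
finger_force: 0.0
```

servo_tool --pt "0 0 0 0 0 0 0" --pt "0 0 0 0 0 0 0"

```text
clock: 1.3
position: [0.3912, -0.1325, 0.1969]
tool_rot: [3.142, 0.0, -0.385]
force: [-0.5, -0.6, -0.4]
grip_width: 0.0
finger_force: 0.0
```

```bash
cat > st.py <<'E'
from h import *
from workcell import bot
p=np.load('fix.npy');s=bot.observe();X=np.array(s['position'])
print(s['clock'],'fix u,v mm',(rot(-p[2])@(X[:2]-p[3:])*1e3).round(1),'z',round(X[2]*1e3,1),'yaw err',round(np.degrees(s['tool_rot'][2]-p[2]),2),'F fix',(rot(-p[2])@s['force'][:2]).round(1),'q',np.round(s['qpos'],2).tolist())
E
python3 st.py
```

```text
1.3 fix u,v mm [ -85.5 -172.7] z 196.9 yaw err 0.12 F fix [-0.2 -0.7] q [0.3, 0.19, -0.13, 2.12, 0.03, 0.84, -1.81]
```

servo_tool --pt "0 0 -3 0 0 0 0" --pt "0 0 -6 0 0 0 0" --pt "0 0 -9 2 0 0 0" --pt "0 0 -11.5 5 0 0 0" --pt "0 0 -11.8 8.5 0 0 0" --pt "0 0 -11.8 12 0 0 0" --pt "0 0 -11.8 13.7 0 0 0" --pt "0 0 -11.8 13.9 0 0 0" --pt "0 0 -11.8 13.9 0 0 0" --pt "0 0 -11.8 13.9 0 0 0"

```text
clock: 2.3
position: [0.4363, -0.0246, 0.059]
tool_rot: [-3.141, -0.001, -0.389]
force: [0.5, 0.5, -0.0]
grip_width: 0.0001
finger_force: 0.0
```

```bash
python3 st.py; python3 - <<'E'
from workcell import bot
import cv2
for n in('wrist','top'):
    f=bot.grab_frame(n)['frame']
    cv2.imwrite(f'pics/{n}1.png',f if n=='wrist' else cv2.resize(f[150:255,245:365],None,fx=5,fy=5,interpolation=2))
E
```

```text
2.3 fix u,v mm [-84.5 -55.7] z 59.0 yaw err -0.08 F fix [0.3 0.6] q [0.05, 0.47, -0.16, 2.19, 0.16, 0.5, -2.19]
```

View pics/wrist1.png

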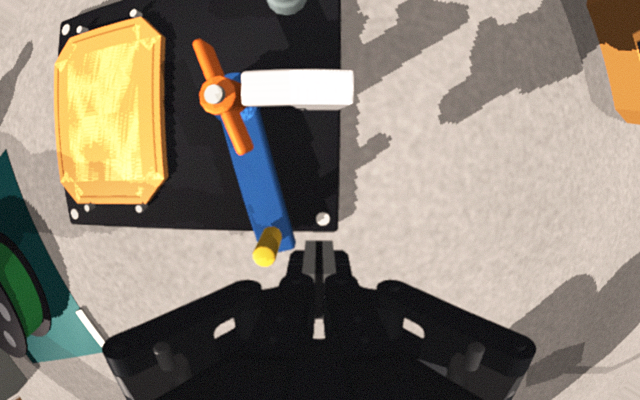

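The wrist view shows the post at (265,250), just left of the closed fingertips at (318,255), and the area around it is free. I'll push it along the arc.

servo_tool --pt "0 -0.1 -1.0 0 0 0 0" --pt "0 -0.55 -1.95 0 0 0 0" --pt "0 -0.9 -2.9 0 0 0 0" --pt "0 -1.1 -3.9 0 0 0 0" --pt "0 -1.25 -4.9 0 0 0 0" --pt "0 -1.25 -5.9 0 0 0 0" --pt "0 -1.15 -6.9 0 0 0 0" --pt "0 -0.95 -7.9 0 0 0 0" --pt "0 -0.65 -8.9 0 0 0 0" --pt "0 -0.25 -9.8 0 0 0 0"

```text
clock: 3.4
position: [0.4711, 0.0684, 0.058]
tool_rot: [-3.142, 0.0, -0.388]
force: [0.4, -0.6, 0.2]
grip_width: -0.0001
finger_force: 0.0
```

```bash
python3 st.py; python3 - <<'E'
from workcell import bot
import cv2
cv2.imwrite('pics/wrist2.png',bot.grab_frame('wrist')['frame'])
E
```

```text
3.4 fix u,v mm [-87.4  43.5] z 58.0 yaw err -0.01 F fix [ 0.6 -0.4] q [-0.15, 0.51, -0.16, 2.09, 0.15, 0.55, -2.37]
```

View pics/wrist2.png

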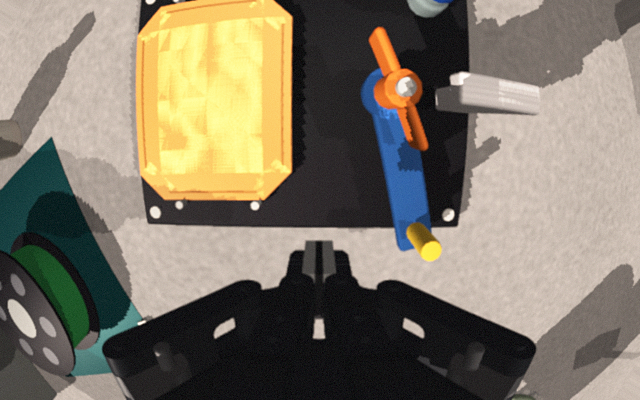

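The wrist view now shows the post at about (428,250), to the right of the fingers, so they passed it without pushing. I'll check the geometry with the wrist calibration.

```bash
cat >> h.py <<'E'
from scipy.spatial.transform import Rotation as Ro
def wproj(f,s,X):
    T=np.array(f['T_tool_cam']);R=Ro.from_euler('xyz',s['tool_rot']).as_matrix()
    c=(R.T@(np.array(X)-s['position'])-T[:3,3])@T[:3,:3]
    th=np.arctan2(np.hypot(*c[:2]),c[2]);K=f['mtx'];e=c[:2]/np.hypot(*c[:2])*th
    return np.array([K[0,0]*e[0]+K[0,2],K[1,1]*e[1]+K[1,2]]).round(1)
def wback(f,s,uv,z):
    T=np.array(f['T_tool_cam']);R=Ro.from_euler('xyz',s['tool_rot']).as_matrix();K=f['mtx']
    e=np.array([(uv[0]-K[0,2])/K[0,0],(uv[1]-K[1,2])/K[1,1]]);th=np.hypot(*e)
    r=R@T[:3,:3]@np.r_[e/th*np.sin(th),np.cos(th)];o=R@T[:3,3]+s['position'];return o+r*(z-o[2])/r[2]
p=np.load('fix.npy')
def w(u,v,z):return np.r_[rot(p[2])@np.array([u,v])/1e3+p[3:],z/1e3]
def fx(X):return (rot(-p[2])@(np.array(X)[:2]-p[3:])*1e3).round(1)
E
python3 - <<'E'
from h import *
from workcell import bot
s=bot.observe();f=bot.grab_frame('wrist');print(np.round(f['T_tool_cam'],3).tolist(),f['mtx'].tolist())
print('tcp',wproj(f,s,s['position']),'20 above',wproj(f,s,np.array(s['position'])+[0,0,.02]))
print('stud',wproj(f,s,w(0,0,80)),'post top if old',wproj(f,s,w(-92.3,-22.4,75)), 'base',wproj(f,s,w(-92.3,-22.4,39)))
print('post top seen',fx(wback(f,s,(431,250),.075)),'stud seen',fx(wback(f,s,(406,86),.08)))
E
```

```text
[[0.0, -0.963, -0.271, 0.068], [1.0, 0.0, 0.0, 0.0], [-0.0, -0.271, 0.963, -0.177], [0.0, 0.0, 0.0, 1.0]] [[309.70691628693146, 0.0, 318.5937073384599], [0.0, 309.70691628693146, 203.06153269090206], [0.0, 0.0, 1.0]]
tcp [318.2 232. ] 20 above [318.1 245. ]
stud [407.4  84.3] post top if old [431.9 249.8] base [414.9 228.8]
post top seen [-92.4 -21.8] stud seen [-1.   0.7]
```

```bash
python3 - <<'E'
from h import *
from workcell import bot
import cv2
s=bot.observe();f=bot.grab_frame('wrist')
R=Ro.from_euler('xyz',s['tool_rot']).as_matrix()
for x in(0,.011):
  for z in(0,-.01,-.02,-.03,-.04):print(x,z,[wproj(f,s,R@[x,y,z]+s['position']).tolist() for y in(-.01,.01)])
g=bot.grab_frame('scene');a=[proj(g,w(-92.3,-22.4,z))[0].round(1).tolist() for z in(39,75)]+[proj(g,[s['position']])[0].round(1).tolist()]
print('scene post, tcp',a)
im=cv2.resize(f['frame'][200:330,240:400],None,fx=3.5,fy=3.5,interpolation=2)
im2=cv2.resize(g['frame'][110:230,255:345],(342,455),interpolation=2)
cv2.imwrite('pics/c3.png',np.hstack([cv2.convertScaleAbs(im,alpha=1.8,beta=20),im2]) if im.shape[0]==455 else im)
E
```

```text
0 0 [[301.8, 232.0], [334.5, 232.0]]
0 -0.01 [[301.0, 238.1], [335.4, 238.2]]
0 -0.02 [[300.0, 245.0], [336.3, 245.0]]
0 -0.03 [[298.9, 252.6], [337.3, 252.6]]
0 -0.04 [[297.7, 261.1], [338.5, 261.1]]
0.011 0 [[301.5, 214.9], [334.9, 214.9]]
0.011 -0.01 [[300.6, 220.3], [335.7, 220.3]]
0.011 -0.02 [[299.6, 226.3], [336.7, 226.3]]
0.011 -0.03 [[298.5, 233.0], [337.8, 233.0]]
0.011 -0.04 [[297.2, 240.5], [339.0, 240.5]]
scene post, tcp [[289.9, 191.1], [289.3, 180.3], [312.2, 181.5]]
```

View pics/c3.png

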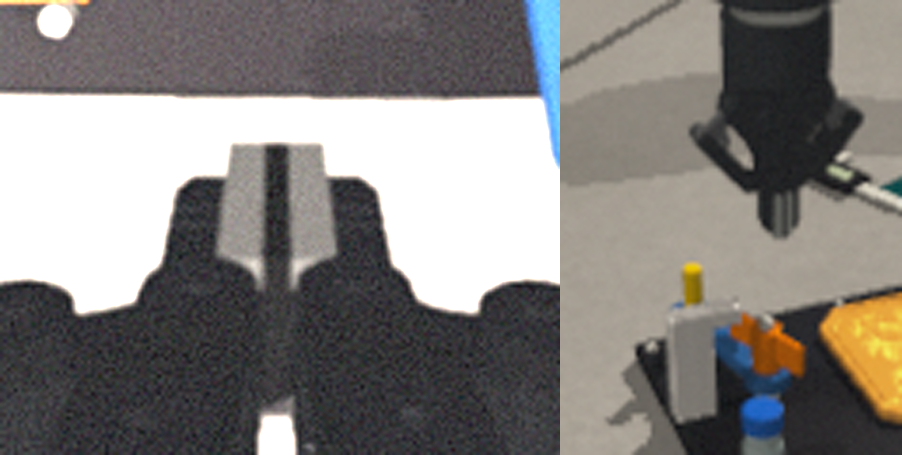

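In the scene view the fingertip is at about row 171, but the reported TCP projects to row 181.5. The real tip is therefore about 38 mm above the TCP, and the fingers passed over the post. I'll go back by the same route, descend about 36 mm more, and check the height.

servo_tool --pt "0 0 3.5 0 0 0 0" --pt "0 0 7 0 0 0 0" --pt "0 0.2 10 0 0 0 0" --pt "0 0.2 10.2 0 0 0 0" --pt "0 0.2 10.2 1.0 0 0 0" --pt "0 0.2 10.2 2.0 0 0 0" --pt "0 0.2 10.2 3.0 0 0 0" --pt "0 0.2 10.2 3.6 0 0 0" --pt "0 0.2 10.2 3.6 0 0 0"

```text
clock: 4.5
position: [0.4331, -0.027, 0.0209]
tool_rot: [3.141, 0.002, -0.387]
force: [0.5, -0.5, 0.0]
grip_width: -0.0001
finger_force: 0.0
```

```bash
python3 st.py; python3 - <<'E'
from workcell import bot
from h import *
import cv2
g=bot.grab_frame('scene');s=bot.observe()
for z in(0,36,40):print(z,proj(g,[np.array(s['position'])+[0,0,z/1e3]])[0].round(1)-[255,110])
cv2.imwrite('pics/c4.png',cv2.resize(g['frame'][110:240,255:385],None,fx=4.5,fy=4.5,interpolation=2))
E
```

```text
4.5 fix u,v mm [-86.5 -59.2] z 20.9 yaw err 0.04 F fix [ 0.7 -0.3] q [0.03, 0.54, -0.14, 2.21, 0.18, 0.4, -2.21]
0 [23.6 90.2]
36 [22.7 79.5]
40 [22.6 78.2]
```

View pics/c4.png

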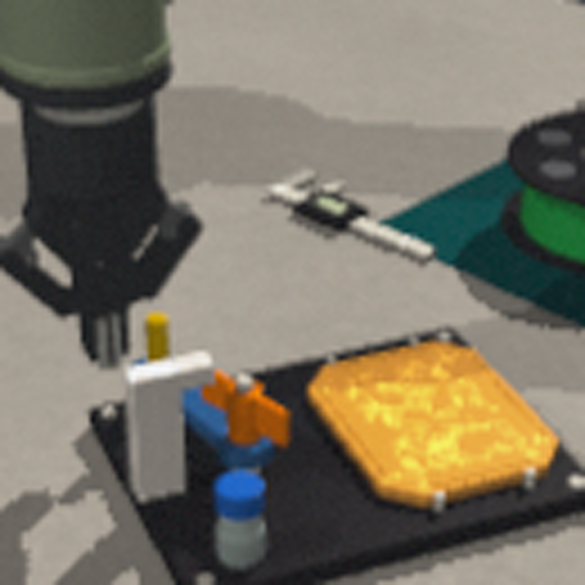

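The tip is now at about (110,365) in this crop, roughly 57 mm above the table and beside the lower half of the post. I'll repeat the arc push.

servo_tool --pt "0 0.1 -1.35 0 0 0 0" --pt "0 -0.35 -2.3 0 0 0 0" --pt "0 -0.65 -3.25 0 0 0 0" --pt "0 -0.9 -4.25 0 0 0 0" --pt "0 -1.05 -5.25 0 0 0 0" --pt "0 -1.05 -6.25 0 0 0 0" --pt "0 -0.95 -7.25 0 0 0 0" --pt "0 -0.75 -8.25 0 0 0 0" --pt "0 -0.45 -9.25 0 0 0 0" --pt "0 -0.05 -10.15 0 0 0 0"

```text
clock: 5.55
position: [0.472, 0.0674, 0.0219]
tool_rot: [3.141, 0.0, -0.388]
force: [-0.6, -1.5, -0.3]
grip_width: -0.0002
finger_force: 0.6
```

```bash
cat > post.py <<'E'
from workcell import bot
from h import *
import cv2
s=bot.observe();f=bot.grab_frame('wrist');im=f['frame'].astype(int);b,g,r=im[...,0],im[...,1],im[...,2]
m=((r>150)&(g>120)&(b<60)).astype(np.uint8)
n,l,st,c=cv2.connectedComponentsWithStats(m)
for i in range(1,n):
    if st[i,4]>40:
        q=fx(wback(f,s,c[i],.06));print(c[i].round(),st[i].tolist(),'fix',q,'ang',np.degrees(np.arctan2(q[1],q[0])).round(1),'r',np.hypot(*q).round(1))
E
python3 st.py; python3 post.py
```

```text
5.55 fix u,v mm [-86.2  42.9] z 21.9 yaw err 0.0 F fix [ 0.  -1.6] q [-0.17, 0.58, -0.13, 2.11, 0.16, 0.46, -2.37]
[414.  69.] [385, 8, 62, 101, 935] fix [ 6.  -0.7] ang -6.7 r 6.0
[290. 248.] [281, 236, 13, 24, 92] fix [-79.9  56.9] ang 144.5 r 98.1
```

servo_tool --pt "0 0.4 -0.85 0 0 0 0" --pt "0 1.0 -1.7 0 0 0 0" --pt "0 1.65 -2.45 0 0 0 0" --pt "0 2.4 -3.15 0 0 0 0" --pt "0 3.2 -3.75 0 0 0 0" --pt "0 4.05 -4.25 0 0 0 0" --pt "0 5.0 -4.7 0 0 0 0" --pt "0 5.6 -4.95 0 0 0 0" --pt "0 6.2 -5.1 0 0 0 0"

```text
clock: 6.5
position: [0.5488, 0.0903, 0.0219]
tool_rot: [3.142, 0.0, -0.388]
force: [-1.3, -0.5, -1.2]
grip_width: 0.0002
finger_force: 0.6
```

```bash
python3 st.py; python3 post.py
```

```text
6.5 fix u,v mm [-23.7  93.2] z 21.9 yaw err -0.02 F fix [-1. -1.] q [-0.18, 0.66, -0.13, 1.9, 0.14, 0.58, -2.36]
[497. 246.] [466, 212, 52, 68, 746] fix [-19.6  -6.1] ang -162.7 r 20.5
[324. 238.] [309, 223, 24, 28, 276] fix [-12.2  90.2] ang 97.7 r 91.0
```

servo_tool --pt "0 0.4 0 0 0 0 0" --pt "0 0.8 0 0 0 0 0" --pt "0 1.0 0 0 0 0 0" --pt "0 1.2 0 0 0 0 0"

```text
clock: 6.95
position: [0.5546, 0.088, 0.0215]
tool_rot: [3.139, 0.008, -0.386]
force: [-37.9, 16.3, 24.0]
grip_width: 0.0002
finger_force: 20.8
```

```bash
python3 st.py; python3 post.py
```

```text
6.95 fix u,v mm [-17.5  93.2] z 21.5 yaw err 0.11 F fix [-41.2   0.8] q [-0.17, 0.67, -0.13, 1.88, 0.14, 0.61, -2.34]
[508. 223.] [494, 218, 23, 12, 94] fix [ 1.  -9.8] ang -84.2 r 9.9
[493. 255.] [465, 222, 44, 69, 681] fix [-17.6  -4.1] ang -166.9 r 18.1
[323. 238.] [304, 226, 29, 25, 285] fix [-5.5 90.8] ang 93.5 r 91.0
[510. 266.] [500, 247, 15, 42, 87] fix [-25.6 -18.5] ang -144.1 r 31.6
```

The strap is at its stop: 41 N of resistance and the post at about 90°. I'll back off, lift, and go to the +x wing.

servo_tool --pt "0 -1 0 0 0 0 0" --pt "0 -1.5 0 -0.5 0 0 0" --pt "0 -1.5 0 -3 0 0 0" --pt "0 -1.5 0.5 -5 0 0 0" --pt "0 1 3 -5 0 0 0" --pt "0 3.4 6.2 -5 0 0 0" --pt "0 3.6 6.4 -4 0 0 0" --pt "0 3.6 6.4 -2 0 0 0" --pt "0 3.6 6.4 -0.2 0 0 0" --pt "0 3.6 6.4 0 0 0 0"

```text
clock: 8.0
position: [0.5676, 0.0128, 0.0206]
tool_rot: [3.14, 0.002, -0.388]
force: [-0.8, 0.2, 0.7]
grip_width: -0.0002
finger_force: 0.0
```

```bash
python3 st.py; cat > wing.py <<'E'
from workcell import bot
from h import *
import cv2,sys
s=bot.observe();f=bot.grab_frame('wrist');im=f['frame'].astype(int);b,g,r=im[...,0],im[...,1],im[...,2]
m=((r>130)&(g<r*.62)&(b<60)&(b<g*.75)).astype(np.uint8)
q=np.array([fx(wback(f,s,(x,y),.07)) for y,x in np.argwhere(m)])
q=q[np.hypot(*q.T)<45];
far=q[np.hypot(*q.T)>20];a=np.arctan2(far[:,1],far[:,0])
print(len(far),'wing axis deg (mod 180)',np.degrees(np.angle(np.exp(2j*a).mean())/2).round(1))
h,e=np.histogram(np.degrees(a)%360,bins=24,range=(0,360));print([(int(e[i]),int(h[i])) for i in range(24) if h[i]>10])
cv2.imwrite(sys.argv[1],f['frame']) if len(sys.argv)>1 else 0
E
python3 wing.py pics/w5.png
```

```text
8.0 fix u,v mm [23.  28.5] z 20.6 yaw err -0.02 F fix [-0.8 -0.1] q [-0.03, 0.68, -0.13, 1.87, 0.15, 0.6, -2.22]
359 wing axis deg (mod 180) 19.4
[(0, 44), (15, 313)]
```

View pics/w5.png

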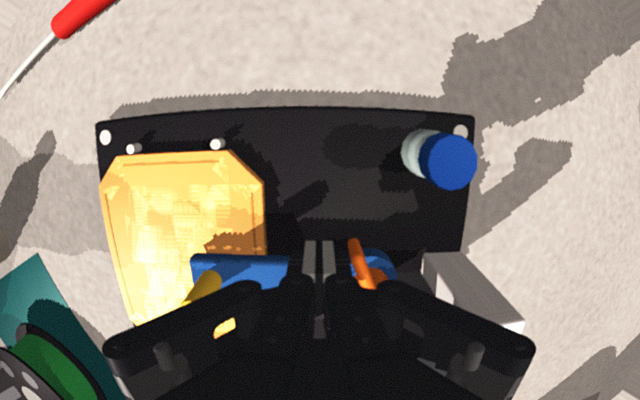

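The fingers at (318,260) stand between the strap and the +x wing at (362,265). Stroke 1 pushes that wing toward −y.

servo_tool --pt "0 0.2 0.65 0 0 0 0" --pt "0 0.4 1.25 0 0 0 0" --pt "0 0.6 1.85 0 0 0 0" --pt "0 0.8 2.45 0 0 0 0" --pt "0 0.85 2.85 0 0 0 0" --pt "0 0.85 3.15 0 0 0 0" --pt "0 0.85 3.15 0 0 0 0"

```text
clock: 8.75
position: [0.5644, -0.0199, 0.0221]
tool_rot: [3.141, -0.0, -0.388]
force: [-0.0, 0.8, 0.2]
grip_width: 0.0
finger_force: 0.0
```

```bash
python3 st.py;python3 wing.py
```

```text
8.75 fix u,v mm [32.4 -3. ] z 22.1 yaw err -0.05 F fix [-0.3  0.7] q [0.03, 0.67, -0.14, 1.88, 0.15, 0.6, -2.16]
85 wing axis deg (mod 180) -38.8
[(315, 76)]
```

servo_tool --pt "0 0 -0.5 -0.5 0 0 0" --pt "0 0 -0.5 -3 0 0 0" --pt "0 0 -0.5 -5.2 0 0 0" --pt "0 -3.5 -0.5 -5.2 0 0 0" --pt "0 -6.6 -0.3 -5.2 0 0 0" --pt "0 -6.8 -0.3 -4 0 0 0" --pt "0 -6.8 -0.3 -2 0 0 0" --pt "0 -6.8 -0.3 -0.2 0 0 0" --pt "0 -6.8 -0.3 0 0 0 0" --pt "0 -6.8 -0.3 0 0 0 0"

```text
clock: 9.8
position: [0.5028, 0.0094, 0.022]
tool_rot: [3.141, 0.001, -0.387]
force: [-0.4, -0.2, -0.5]
grip_width: -0.0006
finger_force: 0.0
```

```bash
python3 st.py;python3 wing.py
```

```text
9.8 fix u,v mm [-35.8   0.8] z 22.0 yaw err 0.0 F fix [-0.3 -0.3] q [-0.04, 0.61, -0.13, 2.04, 0.16, 0.5, -2.24]
969 wing axis deg (mod 180) -36.8
[(135, 250), (150, 161), (300, 79), (315, 474)]
```

servo_tool --pt "0 0.6 -0.7 0 0 0 0" --pt "0 0.9 -1.45 0 0 0 0" --pt "0 1.4 -2.1 0 0 0 0" --pt "0 2.05 -2.6 0 0 0 0" --pt "0 2.8 -2.9 0 0 0 0" --pt "0 3.6 -3.0 0 0 0 0" --pt "0 4.4 -2.9 0 0 0 0" --pt "0 5.15 -2.6 0 0 0 0" --pt "0 5.8 -2.1 0 0 0 0" --pt "0 6.3 -1.45 0 0 0 0"

```text
clock: 10.85
position: [0.567, -0.002, 0.022]
tool_rot: [-3.141, -0.0, -0.388]
force: [0.0, 1.8, -1.0]
grip_width: 0.0002
finger_force: 0.9
```

```bash
python3 st.py;python3 wing.py
```

```text
10.85 fix u,v mm [28.  14.5] z 22.0 yaw err -0.03 F fix [-0.7  1.7] q [-0.0, 0.67, -0.14, 1.87, 0.15, 0.6, -2.2]
250 wing axis deg (mod 180) -6.6
[(345, 249)]
```

Stroke 2 is working: the wing is at about −6°. I'll push on to about −40°, then lift over to the next wing.

servo_tool --pt "0 0.3 0.65 0 0 0 0" --pt "0 0.45 1.45 0 0 0 0" --pt "0 0.45 1.8 0 0 0 0" --pt "0 0.45 1.25 -0.5 0 0 0" --pt "0 0.45 1.25 -3 0 0 0" --pt "0 0.45 1.25 -5.2 0 0 0" --pt "0 -3 1.25 -5.2 0 0 0" --pt "0 -6.2 1.4 -5.2 0 0 0" --pt "0 -6.4 1.4 -4 0 0 0" --pt "0 -6.4 1.4 -2 0 0 0"

```text
clock: 11.9
position: [0.5027, 0.0108, 0.043]
tool_rot: [-3.14, -0.002, -0.387]
force: [0.6, 0.2, -0.6]
grip_width: 0.0003
finger_force: 0.0
```

servo_tool --pt "0 0 0 1 0 0 0" --pt "0 0 0 2 0 0 0" --pt "0 0 0 2 0 0 0"

```text
clock: 12.2
position: [0.5016, 0.01, 0.021]
tool_rot: [3.141, 0.001, -0.388]
force: [1.2, 0.3, 0.1]
grip_width: 0.0002
finger_force: 0.0
```

```bash
python3 st.py;python3 wing.py
```

```text
12.2 fix u,v mm [-37.1   0.9] z 21.0 yaw err -0.01 F fix [1.  0.8] q [-0.03, 0.61, -0.14, 2.04, 0.16, 0.5, -2.25]
922 wing axis deg (mod 180) -39.5
[(135, 287), (150, 100), (300, 171), (315, 359)]
```

servo_tool --pt "0 0.7 -0.7 0 0 0 0" --pt "0 1.0 -1.45 0 0 0 0" --pt "0 1.5 -2.1 0 0 0 0" --pt "0 2.15 -2.6 0 0 0 0" --pt "0 2.9 -2.9 0 0 0 0" --pt "0 3.7 -3.0 0 0 0 0" --pt "0 4.5 -2.9 0 0 0 0" --pt "0 5.25 -2.6 0 0 0 0" --pt "0 5.9 -2.1 0 0 0 0" --pt "0 6.2 -1.8 0 0 0 0"

```text
clock: 13.25
position: [0.5667, 0.002, 0.022]
tool_rot: [3.142, -0.0, -0.389]
force: [-1.3, 0.8, 0.8]
grip_width: -0.0002
finger_force: 0.5
```

```bash
python3 st.py;python3 wing.py
```

```text
13.25 fix u,v mm [26.2 18.1] z 22.0 yaw err -0.07 F fix [-1.5  0.2] q [-0.01, 0.67, -0.14, 1.88, 0.16, 0.6, -2.21]
286 wing axis deg (mod 180) 0.4
[(0, 166), (345, 120)]
```

servo_tool --pt "0 0.1 0.2 0 0 0 0" --pt "0 0.1 0.4 0 0 0 0" --pt "0 0.1 0.5 0 0 0 0" --pt "0 0.1 0.5 0 0 0 0"

```text
clock: 13.7
position: [0.5657, -0.001, 0.0222]
tool_rot: [-3.14, -0.001, -0.387]
force: [3.8, 4.8, -3.1]
grip_width: -0.0001
finger_force: 2.5
```

```bash
python3 st.py;python3 wing.py
```

```text
13.7 fix u,v mm [26.4 15. ] z 22.2 yaw err 0.02 F fix [1.7 5.9] q [-0.0, 0.67, -0.14, 1.88, 0.16, 0.6, -2.2]
256 wing axis deg (mod 180) -5.2
[(345, 249)]
```

servo_tool --pt "0 0 0.15 0 0 0 0" --pt "0 0 0.3 0 0 0 0" --pt "0 0 0.3 0 0 0 0"

```text
clock: 14.05
position: [0.5655, -0.0015, 0.0223]
tool_rot: [-3.137, -0.002, -0.385]
force: [7.1, 15.7, -5.7]
grip_width: 0.0005
finger_force: 8.2
```

```bash
python3 st.py;python3 wing.py
```

```text
14.05 fix u,v mm [26.4 14.5] z 22.3 yaw err 0.12 F fix [ 0.6 17.2] q [0.0, 0.67, -0.15, 1.88, 0.16, 0.6, -2.2]
238 wing axis deg (mod 180) -5.7
[(345, 237)]
```

A firm stop: 17 N with no further motion. I'll back off, lift clear, and check the end state.

servo_tool --pt "0 0 -0.4 0 0 0 0" --pt "0 0 -1.0 0 0 0 0" --pt "0 0 -1.0 -3 0 0 0" --pt "0 0 -1.0 -7 0 0 0" --pt "0 -3 -1.0 -11 0 0 0" --pt "0 -7 -1.0 -14 0 0 0" --pt "0 -10 -1.0 -15 0 0 0" --pt "0 -10 -1.0 -15 0 0 0"

```text
clock: 14.9
position: [0.4732, 0.0438, 0.1739]
tool_rot: [-3.141, -0.002, -0.386]
force: [1.0, -0.2, -0.1]
grip_width: 0.0001
finger_force: 0.0
```

```bash
python3 st.py;python3 wing.py pics/w9.png; python3 post.py
```

```text
14.9 fix u,v mm [-76.1  21.5] z 173.9 yaw err 0.1 F fix [1.  0.2] q [-0.05, 0.32, -0.2, 2.0, 0.09, 0.83, -2.26]
193 wing axis deg (mod 180) -0.4
[(0, 41), (165, 56), (180, 52), (345, 44)]
[344.  92.] [340, 75, 9, 33, 110] fix [18.2 -1.9] ang -6.0 r 18.3
[335. 113.] [332, 108, 7, 11, 44] fix [-1.3  5.9] ang 102.4 r 6.0
[345. 132.] [340, 114, 15, 39, 121] fix [-18.5  -3.4] ang -169.6 r 18.8
```

View pics/w9.png

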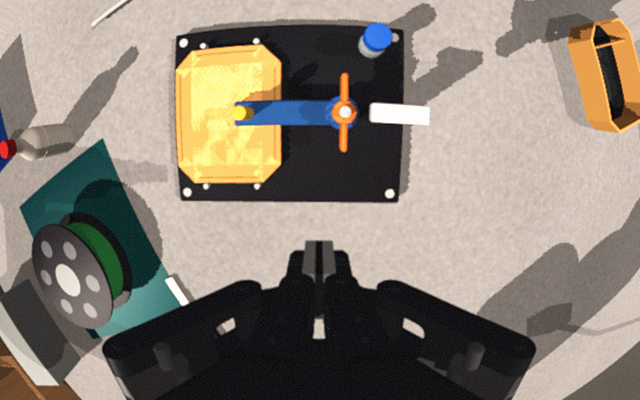

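The strap lies across the lid with its post at (243,113). The wings at (345,113) are along the fixture's x, the lid is in place between its pins, and the robot is clear. Handing in.

```bash
python3 -c "
from workcell import bot
print(bot.job_done())"
```

```text
the job is handed in; nothing more can be done
None
```

The strap is across the lid at its stop and the wing screw is turned home against its stop; the lid is still in place, the robot is clear, and the job was handed in at about 15 s (no verdict was returned).

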